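Put the blue sign panel up on the varnishing stand

TASK

The blue sign panel lies flat on the bench and is too thin to pick up there: slide it to the bench's open edge (the robot's right) until about a third of its length sticks out, and take it up by the overhanging end. Then set it down, without dropping it, across both bearers of the varnishing stand, square and centred between the yellow and the red panel, and let go. Do not shift those two panels or the other things on the bench.

Things in the scene. Friction and masses are not known exactly. Their poses are not given: they have to be found in the camera images.
- blue_panel_center (a point): Centre (half-way up, 1.5 mm above the underside) of the loose painted hardboard panel: 180 mm long, 64 mm wide, 3 mm thick, about 35 g, blue with a yellow disc and a white band across one end. Its y axis runs along the 180 mm length, x along the 64 mm width, z up out of the painted face. The face is dry and may be touched. At the start it lies flat on the bench, long side within about 25 degrees of the world y axis, none of it over the edge.
- blue_panel: The same blue panel; the origin is the centre of its underside, axes as above.
- panel_end_a (a point): Middle of the blue panel's short end at its +y side (the end nearer the yellow disc), 90 mm from the centre, half-way up.
- panel_end_b (a point): Middle of the blue panel's other short end, at its -y side (the end with the white band).
- bench_edge (a point): A point on the upper rim of the bench's open edge at the robot's right. The edge is straight and runs along world x through this point, from x = -0.29 to x = 0.94 m; the bench top (z = 0, wood, 35 mm thick) lies on its +y side, and there is nothing but the floor 0.75 m below on its -y side. Bench and edge are always in the same place.
- stand: Varnishing stand, fixed to the bench, of two parallel wooden bearers 300 mm long that run along its x axis at y = -50 mm and y = +50 mm, joined at x = -125 and +125 mm by cross battens 25 mm wide and 12 mm high that lie on the bench. Each bearer is 24 mm wide up to 30 mm height, narrowing to an 8 mm wide ridge that ends 45 mm above the bench. Origin: centre of its underside, at bench height. Panels lie across both bearers, their length along the stand's y axis.
- stand_top (a point): Point midway between the two bearers at the middle of their length, level with their tops, 45 mm above the bench; axes as the stand's. The free place for the blue panel is centred here.
- yellow_panel: Yellow panel with orange bars, same size as the blue one, lying loose across the bearers at the stand's -x end, its centre about 104 mm from the middle of the stand. Origin: centre of its underside; y along its length.
- red_panel: Red panel with green discs, same size, lying loose across the bearers at the stand's +x end, its centre about 104 mm from the middle. Origin: centre of its underside; y along its length. The clear gap between yellow and red is about 140 mm.
- glue_bottle: Bystander: white glue bottle with orange cap, 58 mm across, 170 mm tall, standing; origin at the centre of its foot.
- paper_cup: Bystander: open paper cup, 76 mm across the rim, 100 mm tall; origin at the centre of its foot.
- sanding_block: Bystander: cork sanding block 66 x 111 x 30 mm (y is its length), origin at the centre of its underside.
- varnish_tin: Bystander: round tin 84 mm across, 105 mm tall; origin at the centre of its foot.
- brush: Bystander: flat paint brush 200 mm long, lying.
There are look-alikes about, which are no part of the job. What is shaped like the blue_panel but turquoise is not meant.

How it is judged (in metres and radians):
On the way, in this order (a step that is already met when the one before it is completed fails the run):
1. the blue panel lies flat on the bench with one short end at least 30 mm beyond the open edge (y of any of panel_end_a, panel_end_b in the frame of bench_edge below -0.03 m and height (world z) of blue_panel_center between -0.003 and 0.006 m and angle between blue_panel's own z axis and vertical below 0.05 rad), for 0.2 s.
2. the blue panel is lifted clear of the bench (height (world z) of blue_panel_center above 0.03 m), for 0.1 s.
At the end, for the whole second after the job is handed in: The blue panel lies flat, painted face up, at rest and released across both bearers, its centre within 20 mm (along the bearers) and 25 mm (across them) of the middle of the stand, square to the bearers within 8 degrees; the yellow and red panels lie within 10 mm of where they were (x of blue_panel_center in the frame of stand_top between -0.02 and 0.02 m and y of blue_panel_center in the frame of stand_top between -0.025 and 0.025 m and z of blue_panel_center in the frame of stand_top between -0.002 and 0.005 m and angle between the y axis of blue_panel and the y axis of stand, either way round below 0.14 rad and angle between blue_panel's own z axis and vertical below 0.05 rad and linear speed of blue_panel below 0.01 m/s and distance of each of yellow_panel, red_panel from where it was at the start of the episode below 0.01 m); the robot touches nothing.
It fails at once if the yellow or the red panel is shifted by more than 10 mm (distance of any of yellow_panel, red_panel from where it was at the start of the episode above 0.01 m).
It fails at once if the blue panel is dropped (falls freely faster than 0.45 m/s, about 10 mm of fall) (contact force between the fingers and blue_panel below 0.02 N and linear speed of blue_panel above 0.45 m/s).
It fails at once if another thing on the bench is shifted by more than 20 mm (distance of any of glue_bottle, paper_cup, sanding_block, varnish_tin, brush from where it was at the start of the episode above 0.02 m).
It also fails if it takes over 58 s, if anything falls off the work surface, if the arm or the gripper's body presses on something with over 40 N, if the wrist force passes 120 N, or if a joint passes its speed limit or range.

ROBOT

A 6-joint arm with a two-finger parallel gripper is mounted at the origin on the work surface. World frame = base frame: x ahead of the robot, y to its left, z up, the work surface at z = 0. Lengths are in mm, angles in rad, forces in N, time in s.
With the tool pointing down it reaches from about 350 to 925 mm from the base axis. Payload 6.4 kg.
Tool frame: the origin (TCP) lies midway between the tips of the shut fingers; the grasp point (between the pads) lies 19 mm behind it; z points along the fingers, y is the direction in which the jaws open and shut (so a half turn about z gives the same grasp; the last joint's range is limited). The gripper opens to 94 mm and grips with 3 to 60 N. Pads are 16 mm wide; open, the fingers measure 119 mm over their backs; the gripper's body (75 mm by 177 mm) begins 78 mm behind the grasp point.
Start: joints at [-1.487, 0.245, 1.558, -0, 1.339, -0.174], TCP at [165.724, -628.529, 205.455] pointing down, gripper open.
Joint ranges: [-3.13, 3.13], [-1.02, 2.26], [0.13, 2.54], [-0.95, 4.09], [0.21, 2.88], [-2.74, 2.74]. Speed limits (rad/s): [2.57, 2.57, 3.14, 3.14, 3.14, 3.14].

INTERFACE

Orientations are given as [roll, pitch, yaw] about the fixed x, y, z axes, in that order (R = Rz(yaw) Ry(pitch) Rx(roll)).
In Python, from bench import manip gives the robot as it stands. The module is installed in compiled form; this text tells all that it offers.
- The arm moves only by the tool servo_tool, never from a script. Its argument "moves" is one flat list of numbers, 5 for each row, row after row: the finger opening in m, from 0 to 0.094, then the shift along the tool's x, y, z in m, then the turn about the tool's z in rad. In form: [gripper, tx, ty, tz, spin, gripper, tx, ty, tz, spin, ...]. A call has 1 to 20 rows; each row is the pose to reach, as a shift and turn from the pose measured when the call began, along the tool's axes at that moment; what a row does not reach only later rows make up. A row lasts 1/10 s, in which the tool goes at most 50 mm and 8.59 degrees, less where a joint would pass 70% of its speed; a pose out of reach is approached as far as the arm can. A call with a gripper value outside its range is refused whole. The fingers move at their own pace and stop on an object; "force" is the grip in N (left out, the last holds). Time passes only in rows, so rows that repeat a pose let the fingers close. It gives the time, the measured TCP pose, the force and the opening at its end, in the units of the state.
- manip.get_obs(): the state, without advancing time (a new reading comes with each control period).
- manip.snapshot(name): name is "scene" or "top" or "wrist"; returns a dict with "img" (384x512x3 uint8, red, green, blue), "range_z" (384x512 float32, mm along the optical axis (not along the pixel's ray), 0 where there is no reading), "fov_y" (degrees; the focal length in pixels is half the picture's height over the tangent of half this angle, whatever the lens; pixels are square), "cx", "cy" (the principal point, pixels), "world_from_camera" (4x4, takes a point from camera to world coordinates); the wrist camera has in their place "mount" (4x4, takes a point from camera to tool coordinates, whose origin is the TCP and whose axes are the flange's). Camera axes: x right, y up, looking along -z (the intrinsics and any distortion apply to the point x, -y, -z); pixel columns grow to the right and rows downward; lengths in mm; the calibration is good to about 2 mm. A picture is of the moment at which its call begins: read the wrist's pose just before it.
- manip.job_done(): hands the job in, once; it reports no verdict.
The state is a dict: "clock": time; "qpos": joint angles; "dq": joint speeds; "joint_torque": joint torques, N m; "position": TCP position; "ee_rot": TCP orientation; "ft_force": force on the tool from outside, world axes, zero at the start; "torque": the same for the moment, N m; "opening": finger opening in mm.
Only numpy, scipy, OpenCV 4.12 (cv2) and the standard library are available. Lean on these libraries where they do the work, as an engineer would, in place of code of your own. Each camera call takes 0.05 s, during which the arm holds its last target.

## Working session

There is one attempt and no reset: what is moved stays moved. The work goes in short steps, Python scripts to look and compute and a tool call to move; the robot and the scene stay as the last step left them, time stands still between calls to the robot, and variables do not carry over. Pictures are saved under pics/ and viewed, and the job is handed in when it is done.

Besides the shell and the picture viewer there is one more tool, called as a command line: name --argument value ..., lists and objects as JSON in quotes. servo_tool: Moves the arm, as the interface text tells. Its arguments: {"type":"object","properties":{"moves":{"type":"array","items":{"type":"number"}},"force":{"type":"number"}},"required":["moves"]}

```bash
mkdir -p pics; cat > h.py <<'E'
import numpy as np, cv2, math
from bench import manip
from scipy.spatial.transform import Rotation as R
def snap(name):
    o=manip.get_obs(); s=manip.snapshot(name)
    if name=="wrist":
        T=np.eye(4); T[:3,:3]=R.from_euler('xyz',o['ee_rot']).as_matrix(); T[:3,3]=o['position']
        s['W']=T@np.array(s['mount'])
    else: s['W']=np.array(s['world_from_camera'])
    s['f']=192/math.tan(math.radians(s['fov_y'])/2)
    return s
def ray(s,u,v,z):
    d=np.array([(u-s['cx'])/s['f'],-(v-s['cy'])/s['f'],-1.]); d=s['W'][:3,:3]@d; o=s['W'][:3,3]
    return o+d*(z-o[2])/d[2]
def proj(s,p):
    c=np.linalg.inv(s['W'])@np.append(p,1.)
    return s['cx']+s['f']*c[0]/-c[2], s['cy']-s['f']*c[1]/-c[2]
def save(s,n): cv2.imwrite('pics/'+n,s['img'][:,:,::-1])
E
python3 - <<'E'
from h import *
o=manip.get_obs(); print({k:(np.round(v,3).tolist()) for k,v in o.items()})
for n in ["scene","top","wrist"]:
    s=snap(n); save(s,n+'0.png'); print(n,[k for k in s],s['fov_y'],s['cx'],s['cy'],np.round(s['W'],3).tolist())
E
```

```text
{'clock': 0.0, 'qpos': [-1.487, 0.246, 1.559, 0.0, 1.339, -0.174], 'dq': [0.002, -0.001, -0.0, -0.002, -0.0, -0.0], 'joint_torque': [0.001, -41.584, -31.46, 0.069, 0.033, -0.0], 'position': [165.683, -627.914, 204.357], 'ee_rot': [-3.14, -0.0, 0.258], 'ft_force': [-0.934, 0.61, -0.092], 'torque': [-0.012, 0.038, 0.026], 'opening': 93.89}
scene ['img', 'range_z', 'fov_y', 'cx', 'cy', 'world_from_camera', 'W', 'f'] 50.34544709093738 252.54329052640577 185.29626902723626 [[-0.712, -0.479, 0.513, 1177.747], [0.702, -0.486, 0.52, 789.495], [0.0, 0.731, 0.683, 931.208], [0.0, 0.0, 0.0, 1.0]]
top ['img', 'range_z', 'fov_y', 'cx', 'cy', 'world_from_camera', 'W', 'f'] 53.41553755316366 253.3524524422122 184.75908891762091 [[-0.009, 0.994, -0.105, 389.374], [-1.0, -0.01, -0.013, 111.731], [-0.014, 0.105, 0.994, 1200.007], [0.0, 0.0, 0.0, 1.0]]
wrist ['img', 'range_z', 'fov_y', 'cx', 'cy', 'mount', 'W', 'f'] 69.73255356087198 254.19285269434377 190.94405204016675 [[0.255, 0.935, 0.248, 238.239], [-0.967, 0.247, 0.064, -609.439], [-0.001, -0.256, 0.967, 384.898], [0.0, 0.0, 0.0, 1.0]]
```

View pics/scene0.png

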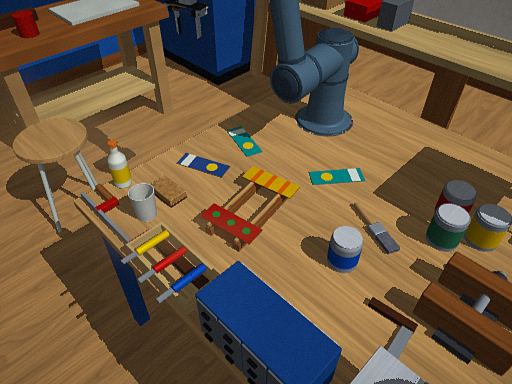

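View pics/top0.png

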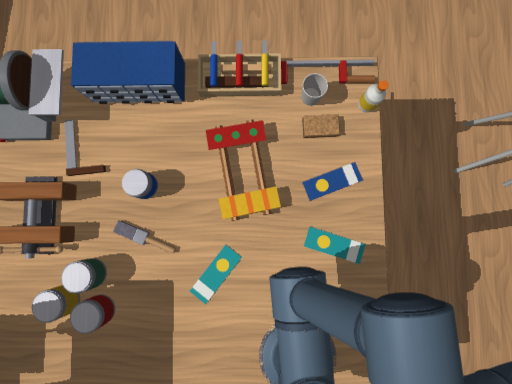

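View pics/wrist0.png

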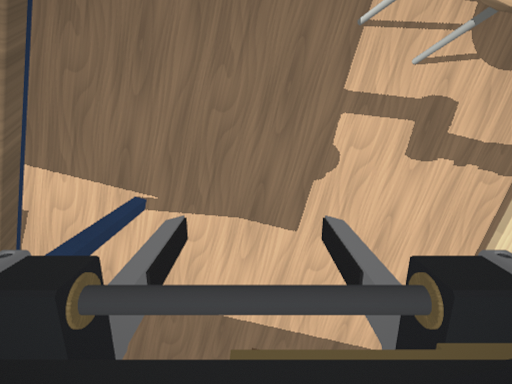

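The candidates for the blue panel in the top view are blue at (332,181), turquoise at (335,244) and turquoise at (216,274). The scene view shows the same three at (203,164), (243,140) and (337,176). By the description, the one I want is the blue one at top (332,181). I'll check it in a crop and measure.

```bash
cat > meas.py <<'E'
from h import *
def mask(s,lo,hi,roi):
    hsv=cv2.cvtColor(s['img'],cv2.COLOR_RGB2HSV); m=cv2.inRange(hsv,lo,hi); k=np.zeros_like(m); x0,y0,x1,y1=roi; k[y0:y1,x0:x1]=m[y0:y1,x0:x1]; return k
def rect(s,m,z):
    v,u=np.nonzero(m); 
    c=max(cv2.findContours(m,cv2.RETR_EXTERNAL,cv2.CHAIN_APPROX_NONE)[0],key=cv2.contourArea)
    P=np.array([ray(s,a,b,z)[:2] for a,b in cv2.convexHull(c)[:,0,:].astype(float)],np.float32)
    r=cv2.minAreaRect(P); b=cv2.boxPoints(r); return r,b
def show(n,rb):
    r,b=rb; e=b[1]-b[0]; f=b[2]-b[1]; L=e if np.hypot(*e)>np.hypot(*f) else f
    if L[1]<0: L=-L
    print(n,'c',np.round(r[0],1),'size',np.round(r[1],1),'long dir from +y toward -x deg %.2f'%math.degrees(math.atan2(-L[0],L[1])))
E
python3 - <<'E'
from meas import *
s=snap("top"); sc=snap("scene")
cr=cv2.resize(s['img'][140:290,180:400,::-1],None,fx=3.5,fy=3.5,interpolation=cv2.INTER_CUBIC); cv2.imwrite('pics/crop_top.png',cr)
cr=cv2.resize(sc['img'][120:250,150:320,::-1],None,fx=4,fy=4,interpolation=cv2.INTER_CUBIC); cv2.imwrite('pics/crop_sc.png',cr)
hsv=cv2.cvtColor(s['img'],cv2.COLOR_RGB2HSV)
for p in [(345,176),(322,185),(352,174),(235,135),(240,207),(228,207),(335,238),(320,125)]: print(p,hsv[p[1],p[0]])
roi=(295,155,370,205)
hv=hsv
m=mask(s,(108,100,50),(130,255,255),roi)|mask(s,(20,150,120),(35,255,255),roi)|mask(s,(0,0,190),(180,50,255),roi)
show('blue',rect(s,cv2.morphologyEx(m,cv2.MORPH_CLOSE,np.ones((3,3))),3))
m=mask(s,(0,150,60),(6,255,255),(200,110,270,155))|mask(s,(172,150,60),(180,255,255),(200,110,270,155))
show('red',rect(s,m,48))
m=mask(s,(8,170,100),(35,255,255),(212,182,285,222)); show('yel',rect(s,m,48))
for u,v in [(382,98),(384,150)]: print(ray(s,u,v,0))
# depth-based edge: 3D
for v in [130,150,220]:
    z=s['range_z'][v,370:400]; print(v,z.round().astype(int).tolist())
E
```

```text
(345, 176) [110  83 150]
(322, 185) [ 24 194 221]
(352, 174) [ 34   8 218]
(235, 135) [ 69 168 135]
(240, 207) [ 22 204 213]
(228, 207) [ 23 202 213]
(335, 238) [ 90 190 145]
(320, 125) [ 15 124 162]
blue c [ 525.3 -121.4] size [ 63.2 177.2] long dir from +y toward -x deg 21.02
red c [667.  180.5] size [ 64.9 180.6] long dir from +y toward -x deg 9.68
yel c [457.7 140. ] size [ 66.  179.6] long dir from +y toward -x deg 11.79
[ 793.16913815 -289.8872083     0.        ]
[ 622.9410988 -288.7356821    0.       ]
130 [1223, 1221, 1222, 1223, 1218, 1221, 1218, 1221, 1215, 1218, 1220, 1974, 1977, 1979, 1982, 1974, 1984, 1988, 1987, 1985, 1984, 1989, 1978, 1987, 1991, 1973, 1979, 1974, 1977, 1979]
150 [1212, 1215, 1212, 1213, 1215, 1214, 1210, 1214, 1214, 1212, 1219, 1215, 1966, 1968, 1967, 1968, 1973, 1976, 1966, 1962, 1966, 1962, 1965, 1966, 1968, 1970, 1971, 1971, 1970, 1968]
220 [1192, 1192, 1187, 1194, 1189, 1187, 1191, 1192, 1188, 1191, 1186, 1184, 1188, 1186, 1190, 1932, 1937, 1941, 1940, 1935, 1936, 1924, 1929, 1922, 1925, 1931, 1928, 1932, 1923, 1928]
```

View pics/crop_top.png

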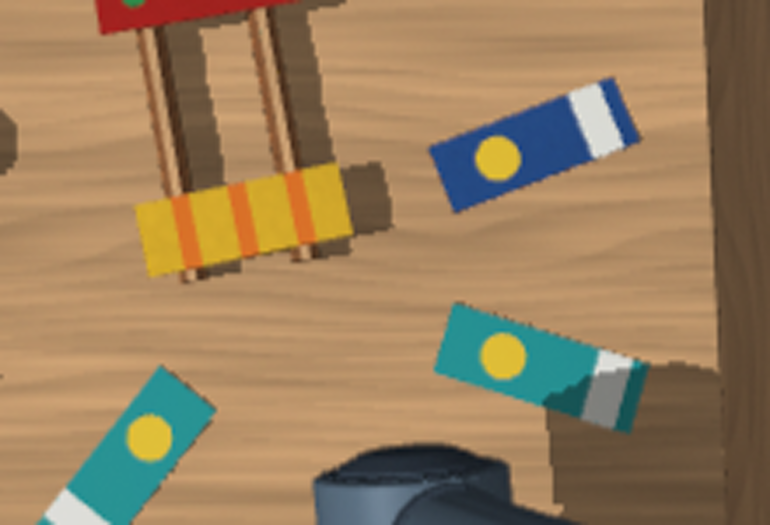

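View pics/crop_sc.png

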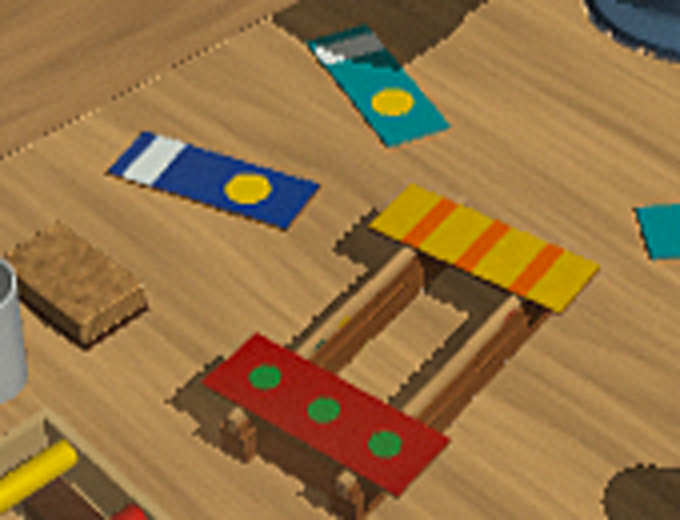

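The crops confirm it. The blue panel has its disc at top (322,185) and its white band at (352,174), with the band end nearer the open edge at y≈-289. The other two are clearly turquoise. Next I'll hover over the band end, with the jaws across the width.

```bash
cat >> h.py <<'E'
def go(x,y,z,yawdeg):
    o=manip.get_obs(); M=R.from_euler('xyz',o['ee_rot']).as_matrix()
    d=M.T@(np.array([x,y,z])-o['position'])/1000
    yaw=math.atan2(M[1,0],M[0,0]); s=-(math.radians(yawdeg)-yaw); s=(s+math.pi)%(2*math.pi)-math.pi
    print('shift m',np.round(d,4),'spin',round(s,4),'now',np.round(o['position'],1),'yaw %.2f'%math.degrees(yaw),'t',round(o['clock'],2),'F',np.round(o['ft_force'],2),'op',round(o['opening'],1),'q6 %.2f'%o['qpos'][5])
E
python3 -c "
from h import *
go(553,-194,120,111)"
```

```text
shift m [ 0.4852 -0.3211  0.0853] spin -1.6796 now [ 165.7 -628.2  204.9] yaw 14.77 t 0.25 F [-0.38  0.99  0.29] op 93.8 q6 -0.17
```

servo_tool --moves '[0.09,0.04,-0.025,0,-0.13,0.09,0.08,-0.05,0,-0.26,0.09,0.12,-0.08,0,-0.4,0.09,0.16,-0.105,0,-0.53,0.09,0.2,-0.13,0,-0.66,0.09,0.24,-0.16,0,-0.8,0.09,0.28,-0.185,0.01,-0.93,0.09,0.32,-0.21,0.02,-1.06,0.09,0.36,-0.24,0.03,-1.2,0.09,0.4,-0.265,0.045,-1.33,0.09,0.44,-0.29,0.06,-1.46,0.09,0.485,-0.321,0.075,-1.6,0.09,0.485,-0.321,0.085,-1.68,0.09,0.485,-0.321,0.085,-1.68,0.09,0.485,-0.321,0.085,-1.68]' --force 10

```text
clock: 1.75
position: [552.6, -194.3, 120.3]
ee_rot: [-3.141, -0.001, 1.936]
ft_force: [0.6, -0.1, -0.2]
opening: 90.1
```

```bash
python3 - <<'E'
from meas import *
go(553,-194,30,111)
s=snap("wrist"); save(s,'w1.png')
for p in [(525.3,-121.4,3),(557,-205,3)]: print(proj(s,np.array(p)))
E
```

```text
shift m [0.0001 0.0005 0.0903] spin -0.0012 now [ 552.6 -194.3  120.3] yaw 110.93 t 1.75 F [ 0.63 -0.07 -0.16] op 90.1 q6 -0.90
(np.float64(254.25621492913822), np.float64(113.98464930602853))
(np.float64(254.0429816969), np.float64(196.58635006058924))
```

View pics/w1.png

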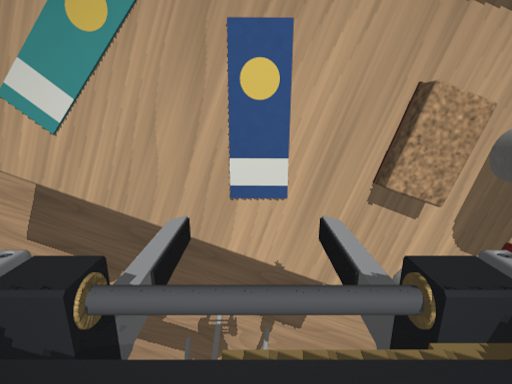

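The wrist view shows the blue panel nearly square to the tool, its band end at (259,198), about 4 px right of the predicted point. I'll refine that with a mask.

```bash
python3 - <<'E'
from meas import *
s=snap("wrist")
roi=(215,5,305,205)
m=mask(s,(105,100,40),(130,255,255),roi)|mask(s,(20,130,120),(35,255,255),(235,50,285,105))|mask(s,(0,0,150),(180,60,255),(228,155,292,190))
m=cv2.morphologyEx(m,cv2.MORPH_CLOSE,np.ones((3,3)))
rb=rect(s,m,3);show('blue',rb);print(rb[1])
E
```

```text
blue c [ 529.7 -120.1] size [ 64.9 178.5] long dir from +y toward -x deg 20.87
[[ 467.5569    -48.259567]
 [ 531.1627   -215.06822 ]
 [ 591.81384  -191.94133 ]
 [ 528.208     -25.132675]]
```

```bash
python3 -c "
from h import *
go(556.5,-193.5,2,110.9)"
```

```text
shift m [0.0004 0.004  0.1192] spin -0.0004 now [ 552.8 -195.3  121.2] yaw 110.88 t 1.85 F [-0.22 -0.37  1.07] op 90.2 q6 -0.90
```

servo_tool --moves '[0.088,0,0.004,0.03,0,0.088,0,0.004,0.07,0,0.088,0,0.004,0.1,0,0.088,0,0.004,0.11,0,0.088,0,0.004,0.11,0]'

```text
clock: 2.35
position: [555.7, -194.3, 10.6]
ee_rot: [-3.141, -0.001, 1.933]
ft_force: [-0.3, -0.0, -0.8]
opening: 88.1
```

```bash
python3 - <<'E'
from meas import *
for i in range(4):
    o=manip.get_obs();print(np.round(o['position'],2),np.round(o['ft_force'],2))
s=snap("wrist"); save(s,'w2.png')
E
```

```text
[ 555.69 -194.3    10.58] [-0.26 -0.01 -0.76]
[ 555.69 -194.3    10.58] [-0.26 -0.01 -0.76]
[ 555.69 -194.3    10.58] [-0.26 -0.01 -0.76]
[ 555.69 -194.3    10.58] [-0.26 -0.01 -0.76]
```

View pics/w2.png

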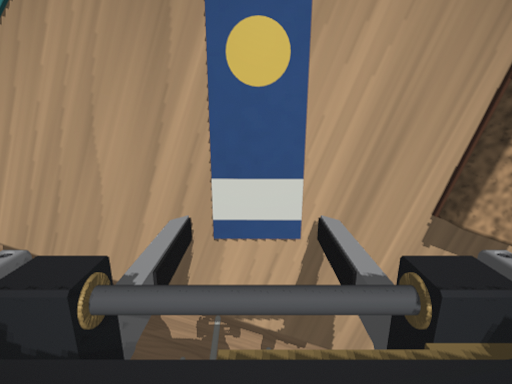

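The jaws straddle the band end, whose edge is at v≈240 against the fingertips at v≈217. I'll lower to just above the bench and check the force.

servo_tool --moves '[0.088,0,0,0.004,0,0.088,0,0,0.007,0,0.088,0,0,0.008,0,0.088,0,0,0.009,0,0.088,0,0,0.009,0]'

```text
clock: 2.9
position: [557.0, -194.7, 3.2]
ee_rot: [3.14, 0.001, 1.934]
ft_force: [0.4, 0.2, -0.5]
opening: 88.2
```

servo_tool --moves '[0.088,0,0,0.001,0,0.088,0,0,0.002,0,0.088,0,0,0.002,0]'

```text
clock: 3.2
position: [556.9, -194.6, 1.1]
ee_rot: [3.14, 0.001, 1.934]
ft_force: [-0.4, 0.2, 0.7]
opening: 88.1
```

Now I'll close gently around the panel.

servo_tool --moves '[0.06,0,0,0,0,0.06,0,0,0,0,0.06,0,0,0,0,0.06,0,0,0,0,0.06,0,0,0,0,0.06,0,0,0,0]' --force 5

```text
clock: 3.8
position: [556.9, -194.7, 1.1]
ee_rot: [3.14, 0.001, 1.934]
ft_force: [0.0, -0.1, 0.1]
opening: 63.6
```

```bash
python3 - <<'E'
from meas import *
s=snap("wrist"); save(s,'w3.png'); go(0,0,0,111)
E
```

```text
shift m [ 0.3798 -0.4515  0.    ] spin -0.0034 now [ 556.9 -194.7    1.1] yaw 110.80 t 3.85 F [0.62 0.25 0.63] op 63.8 q6 -0.89
```

View pics/w3.png

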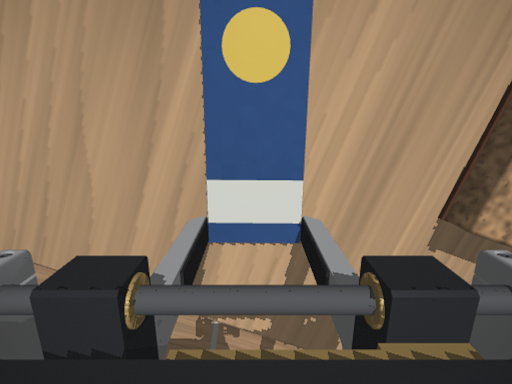

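The grip is on the panel's width (opening 63.7 mm, end at v≈243). I'll slide it 145 mm along world -y.

servo_tool --moves '[0.06,-0.005,-0.002,0,0,0.06,-0.014,-0.0053,0,0,0.06,-0.024,-0.009,0,0,0.06,-0.034,-0.013,0,0,0.06,-0.044,-0.0167,0,0,0.06,-0.054,-0.0205,0,0,0.06,-0.064,-0.0243,0,0,0.06,-0.074,-0.0281,0,0,0.06,-0.084,-0.032,0,0,0.06,-0.094,-0.0357,0,0,0.06,-0.104,-0.0395,0,0,0.06,-0.114,-0.0433,0,0,0.06,-0.124,-0.0471,0,0,0.06,-0.131,-0.0498,0,0,0.06,-0.1355,-0.0515,0,0,0.06,-0.1355,-0.0515,0,0,0.06,-0.1355,-0.0515,0,0]'

```text
clock: 5.55
position: [556.9, -339.5, 1.1]
ee_rot: [3.14, 0.001, 1.934]
ft_force: [1.1, -0.6, 0.6]
opening: 63.8
```

```bash
python3 - <<'E'
from meas import *
s=snap("wrist"); save(s,'w4.png'); go(0,0,0,111)
t=snap("scene"); save(t,'s4.png')
E
```

```text
shift m [ 5.151e-01 -3.999e-01  1.000e-04] spin -0.0031 now [ 556.9 -339.3    1.1] yaw 110.82 t 5.6 F [ 0.82 -0.32  0.44] op 63.5 q6 -1.09
```

View pics/w4.png

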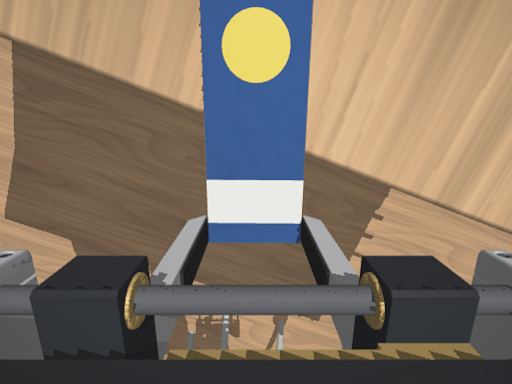

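View pics/s4.png

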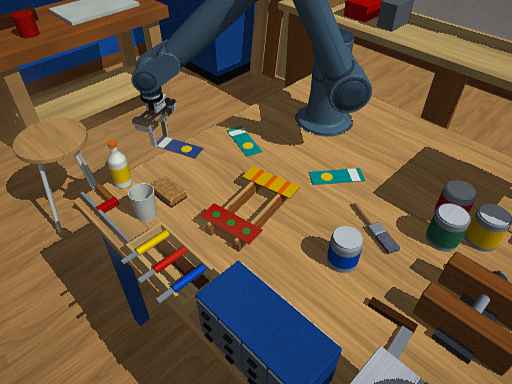

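The slide worked: the panel is square in the jaws, and the wrist view shows the bench edge crossing it at about v≈135. I'll regrip at pad depth by opening, lowering 18.5 mm and closing with 20 N.

servo_tool --moves '[0.074,0,0,0,0,0.074,0,0,0,0,0.074,0,0,0,0,0.074,0,0,0.004,0,0.074,0,0,0.009,0,0.074,0,0,0.014,0,0.074,0,0,0.018,0,0.074,0,0,0.0185,0,0.074,0,0,0.0185,0]'

```text
clock: 6.55
position: [556.8, -339.1, -17.7]
ee_rot: [3.14, 0.0, 1.934]
ft_force: [0.4, -0.6, 0.2]
opening: 73.9
```

```bash
python3 - <<'E'
from meas import *
s=snap("wrist"); save(s,'w5.png'); go(0,0,0,111)
for u,v in [(254,240),(254,250),(254,260)]: print(v,ray(s,u,v,3))
print(proj(s,np.array([556.9+.355*12,-339.3-.935*12,3])))
E
```

```text
shift m [ 0.5152 -0.3999 -0.0184] spin -0.003 now [ 557.  -339.3  -17.4] yaw 110.83 t 6.6 F [-0.29  0.18  0.23] op 74.0 q6 -1.09
240 [ 557.39943094 -339.39019894    3.        ]
250 [ 559.85135297 -345.84267538    3.        ]
260 [ 562.35387669 -352.42831519    3.        ]
(np.float64(253.31553021536052), np.float64(256.8880777976607))
```

View pics/w5.png

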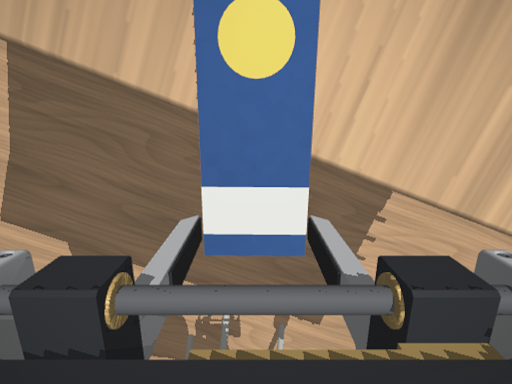

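The panel's end is at v≈256, about 11 mm past the grasp axis, so the full pads will bear and the panel is centred. Closing, then lifting.

servo_tool --moves '[0.055,0,0,0,0,0.055,0,0,0,0,0.055,0,0,0,0,0.055,0,0,0,0,0.055,0,0,0,0,0.055,0,0,-0.002,0,0.055,0,0,-0.005,0,0.055,0,0,-0.01,0,0.055,0,0,-0.016,0,0.055,0,0,-0.025,0,0.055,0,0,-0.035,0,0.055,0,0,-0.045,0,0.055,0,0,-0.05,0,0.055,0,0,-0.05,0]' --force 25

```text
clock: 8.0
position: [557.6, -339.8, 34.0]
ee_rot: [3.139, 0.003, 1.934]
ft_force: [-0.0, -0.7, -0.6]
opening: 63.3
```

```bash
python3 - <<'E'
from meas import *
s=snap("wrist"); save(s,'w6.png'); go(0,0,0,111)
t=snap("scene"); cv2.imwrite('pics/s6.png',cv2.resize(t['img'][90:260,100:330,::-1],None,fx=3.4,fy=3.4,interpolation=cv2.INTER_CUBIC))
# height of panel points from wrist depth
for v in (30,60,100,140,170,240):
    d=s['range_z'][v,250]; a=s['W'][:3,:3]@(np.array([(250-s['cx'])/s['f'],-(v-s['cy'])/s['f'],-1])*d)+s['W'][:3,3]; print(v,np.round(a,1))
E
```

```text
shift m [ 0.5154 -0.4001  0.0316] spin -0.003 now [ 557.1 -339.5   33.2] yaw 110.83 t 8.05 F [-0.26 -0.87 -1.01] op 63.1 q6 -1.09
30 [ 514.1 -230.2   54.7]
60 [ 519.2 -243.7   55.7]
100 [ 526.3 -262.5   53.9]
140 [ 533.9 -282.8   55.1]
170 [ 540.  -299.    55.4]
240 [ 555.5 -340.3   56.1]
```

View pics/w6.png

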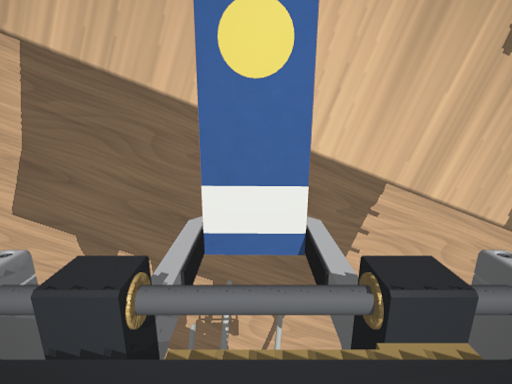

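View pics/s6.png

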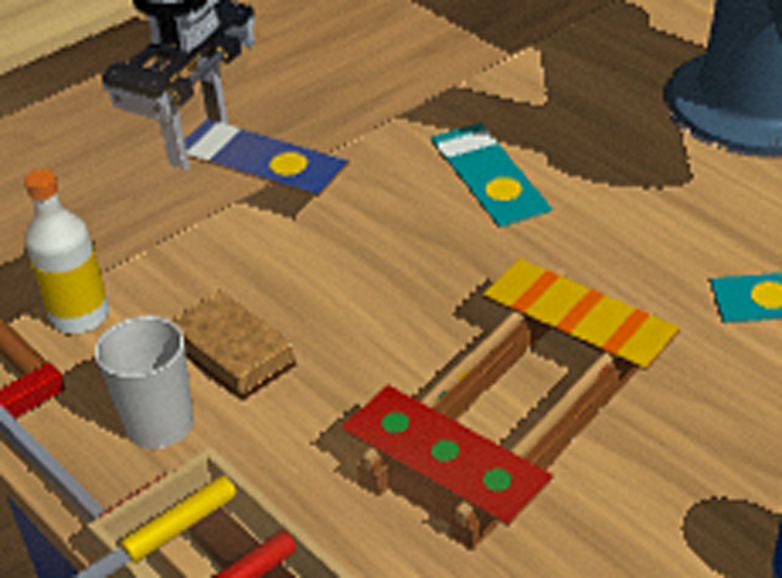

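The panel is lifted and level, held at both sides near the band; its depth reads 54–56 mm along the whole length. Before carrying it, I'll measure the stand more closely with both fixed cameras.

```bash
python3 - <<'E'
from meas import *
t=snap("top"); s=snap("scene")
for n,S,ry,rr in [('top',t,(212,182,285,222),(200,110,270,155)),('scene',s,(235,160,305,203),(195,195,270,250))]:
    y=mask(S,(8,170,100),(35,255,255),ry)
    r=mask(S,(0,150,60),(6,255,255),rr)|mask(S,(172,150,60),(180,255,255),rr)
    r=cv2.morphologyEx(r,cv2.MORPH_OPEN,np.ones((3,3)));y=cv2.morphologyEx(y,cv2.MORPH_OPEN,np.ones((3,3)))
    A=rect(S,y,48);B=rect(S,r,48); show(n+' yel',A); show(n+' red',B)
    a,b=np.array(A[0][0]),np.array(B[0][0]); d=b-a
    print(n,'mid',(a+b)/2,'dist',np.hypot(*d),'dir',math.degrees(math.atan2(d[1],d[0])))
go(577,83,130,101)
cr=cv2.resize(t['img'][100:230,190:300,::-1],None,fx=4.5,fy=4.5,interpolation=cv2.INTER_CUBIC); cv2.imwrite('pics/stand.png',cr)
E
```

```text
top yel c [457.7 140. ] size [ 66.  179.6] long dir from +y toward -x deg 11.79
top red c [666.8 180.5] size [ 63.6 179.9] long dir from +y toward -x deg 8.96
top mid [562.25442505 160.24155426] dist 213.05643851139587 dir 10.94665832996468
scene yel c [459.4 142.2] size [ 65.5 180.6] long dir from +y toward -x deg 11.92
scene red c [669.3 182.2] size [ 63.7 179.8] long dir from +y toward -x deg 9.33
scene mid [564.33892822 162.1756897 ] dist 213.7404546696449 dir 10.779979019608717
shift m [ 0.3871  0.1692 -0.0978] spin 0.1715 now [ 556.5 -338.9   32. ] yaw 110.83 t 8.2 F [ 1.07 -0.22 -0.52] op 63.0 q6 -1.09
```

View pics/stand.png

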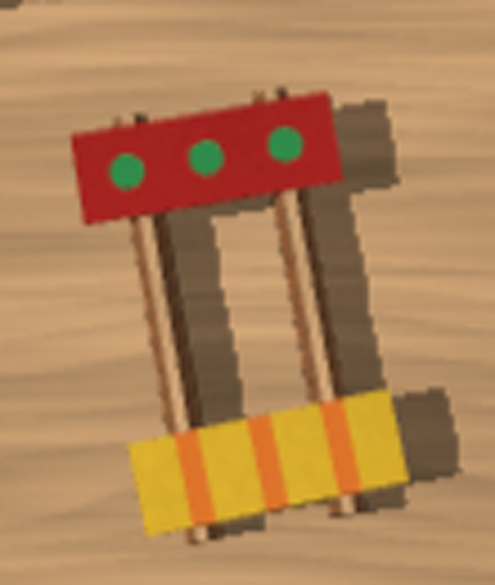

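```bash
python3 - <<'E'
from meas import *
t=snap("top")
hsv=cv2.cvtColor(t['img'],cv2.COLOR_RGB2HSV)
g=cv2.cvtColor(t['img'],cv2.COLOR_RGB2GRAY)
for v in (160,175): print(v,g[v,218:275].tolist())
P=[ray(t,190+a/4.5,100+b/4.5,45)[:2] for a,b in [(147,217),(183,430),(289,195),(327,400)]]
for i in (0,2):
    d=P[i]-P[i+1]; print(np.round(P[i],1),np.round(P[i+1],1),'yaw',math.degrees(math.atan2(d[1],d[0])))
a=math.radians(11);ex=np.array([math.cos(a),math.sin(a)]);ey=np.array([-ex[1],ex[0]])
for p in P: print(p@ey)
for c in [(562.3,160.2),(564.3,162.2)]: print('mid',np.array(c)@ey,np.array(c)@ex)
E
```

```text
160 [165, 165, 157, 98, 107, 147, 165, 150, 58, 54, 65, 85, 93, 92, 91, 91, 91, 92, 91, 91, 104, 160, 161, 161, 161, 161, 160, 159, 158, 159, 159, 159, 159, 158, 155, 120, 100, 108, 141, 160, 152, 78, 59, 73, 88, 88, 87, 87, 87, 87, 87, 88, 100, 153, 153, 153, 153]
175 [170, 171, 172, 172, 166, 123, 102, 118, 165, 158, 107, 58, 59, 60, 96, 96, 95, 95, 95, 95, 95, 92, 91, 106, 163, 164, 163, 163, 163, 162, 163, 163, 163, 162, 162, 162, 162, 157, 125, 99, 111, 159, 167, 153, 60, 59, 72, 94, 94, 94, 95, 95, 94, 94, 94, 109, 167]
[625.4 220.3] [479.1 196. ] yaw 9.423723329400653
[639.6 123. ] [498.5  98.6] yaw 9.809940029047208
96.89338609896316
100.97340171359845
-1.2953314024422797
1.6792322154009365
mid 49.96477668808462 582.5365663119438
mid 51.54641306422686 584.8814386695924
```

servo_tool --moves '[0.055,0,0,-0.02,0,0.055,0,0,-0.045,0,0.055,0.01,0.0045,-0.07,0.01,0.055,0.03,0.0135,-0.09,0.02,0.055,0.055,0.024,-0.098,0.03,0.055,0.085,0.037,-0.098,0.045,0.055,0.115,0.05,-0.098,0.06,0.055,0.145,0.063,-0.098,0.075,0.055,0.175,0.0765,-0.098,0.09,0.055,0.205,0.09,-0.098,0.105,0.055,0.235,0.103,-0.098,0.12,0.055,0.265,0.116,-0.098,0.135,0.055,0.295,0.129,-0.098,0.15,0.055,0.325,0.142,-0.098,0.165,0.055,0.35,0.153,-0.098,0.175,0.055,0.37,0.162,-0.098,0.183,0.055,0.382,0.167,-0.098,0.183,0.055,0.387,0.169,-0.098,0.183,0.055,0.387,0.169,-0.098,0.183,0.055,0.387,0.169,-0.098,0.183]'

```text
clock: 10.25
position: [576.8, 82.0, 130.1]
ee_rot: [3.141, -0.0, 1.751]
ft_force: [-0.1, 0.7, -0.8]
opening: 63.3
```

```bash
python3 - <<'E'
from meas import *
s=snap("wrist"); save(s,'w7.png'); go(577,83.7,80,100.3)
t=snap("scene"); cv2.imwrite('pics/s7.png',cv2.resize(t['img'][90:260,130:330,::-1],None,fx=3.5,fy=3.5,interpolation=cv2.INTER_CUBIC))
for v in (30,60,100,140,170,240):
    d=s['range_z'][v,250]; a=s['W'][:3,:3]@(np.array([(250-s['cx'])/s['f'],-(v-s['cy'])/s['f'],-1])*d)+s['W'][:3,3]; print(v,np.round(a,1))
print('stand top proj',proj(s,np.array([563,161,45])))
E
```

```text
shift m [0.0018 0.0004 0.0501] spin -0.0003 now [576.8  81.9 130.1] yaw 100.28 t 10.3 F [-0.6  -0.54 -0.32] op 63.1 q6 -0.23
30 [554.2 198.1 150. ]
60 [556.8 183.7 151.5]
100 [560.3 163.9 150.5]
140 [564.1 142.4 150.4]
170 [567.1 125.5 151.6]
240 [574.8  82.  152.3]
stand top proj (np.float64(254.03579601583053), np.float64(110.92884047085118))
```

View pics/w7.png

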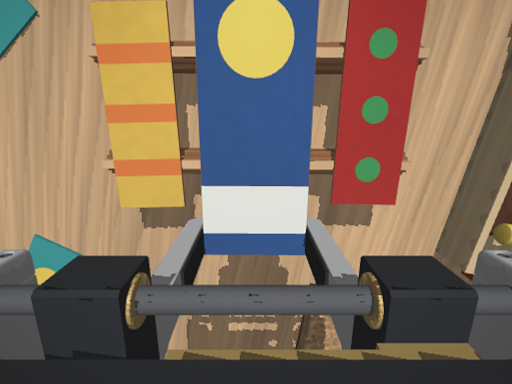

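View pics/s7.png

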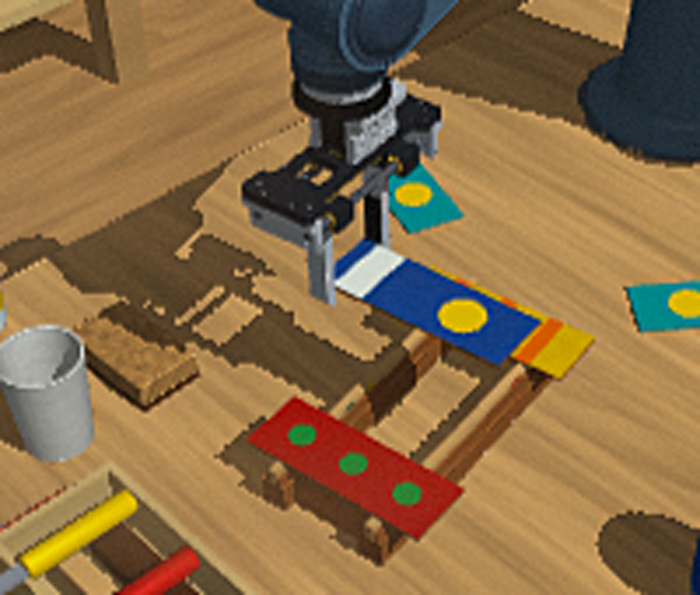

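```bash
python3 - <<'E'
from meas import *
s=snap("wrist"); hsv=cv2.cvtColor(s['img'],cv2.COLOR_RGB2HSV)
y=mask(s,(8,150,100),(35,255,255),(90,0,190,212)); r=mask(s,(0,150,50),(6,255,255),(325,0,430,212))|mask(s,(172,150,50),(180,255,255),(325,0,430,212))
y=cv2.morphologyEx(y,cv2.MORPH_OPEN,np.ones((5,5)));r=cv2.morphologyEx(r,cv2.MORPH_OPEN,np.ones((5,5)))
M=s['W'][:3,3]
o=manip.get_obs(); T=R.from_euler('xyz',o['ee_rot']).as_matrix()
tool=lambda p:(T.T@(p-np.array(o['position'])))[:2].round(1)
for v in (60,110,160,190):
    a=np.nonzero(y[v])[0].max(); b=np.nonzero(r[v])[0].min(); bl=[i for i in range(190,330) if 100<=hsv[v,i,0]<=130 and hsv[v,i,1]>90]
    print(v,a,b,'gap tool y',tool(ray(s,a+.5,v,48)),tool(ray(s,b-.5,v,48)), 'blue',[tool(ray(s,i,v,150.5)) for i in (bl[0],bl[-1])] if bl else '')
show('y',rect(s,y,48));show('r',rect(s,r,48))
g=cv2.cvtColor(s['img'],cv2.COLOR_RGB2GRAY)
print(g[145:180,195].tolist(),g[145:180,325].tolist(), g[35:75,188].tolist(), g[35:75,330].tolist())
E
python3 - <<'E'
import cv2
im=cv2.imread('pics/w7.png'); cv2.imwrite('pics/w7c.png',cv2.resize(im[20:215,85:435],None,fx=2.25,fy=2.25,interpolation=cv2.INTER_CUBIC))
E
```

```text
60 170 344 gap tool y [122.9 -72.6] [122.9  78.8] blue [array([103.8, -29.8]), array([103.8,  32.6])]
110 175 340 gap tool y [ 80.9 -71.4] [80.8 78.6] blue [array([ 78.2, -30.1]), array([78.1, 32.3])]
160 180 335 gap tool y [ 35.  -69.9] [34.9 77.4] blue [array([ 50.2, -30.4]), array([50.1, 32.6])]
190 182 332 gap tool y [  5.3 -70. ] [ 5.2 76.7] blue 
y c [460.9 140.7] size [ 64.8 179.7] long dir from +y toward -x deg 11.60
r c [671.2 180.7] size [ 64.6 178. ] long dir from +y toward -x deg 9.28
[168, 170, 150, 112, 93, 113, 118, 109, 108, 104, 100, 106, 109, 107, 130, 164, 180, 182, 182, 181, 182, 183, 186, 149, 85, 67, 72, 72, 77, 90, 95, 94, 94, 93, 93] [96, 96, 96, 90, 91, 91, 105, 114, 110, 109, 101, 106, 115, 118, 121, 142, 168, 175, 175, 174, 175, 174, 176, 179, 132, 61, 66, 68, 66, 89, 102, 100, 100, 100, 101] [165, 165, 165, 165, 167, 162, 131, 105, 105, 107, 103, 155, 183, 180, 180, 180, 180, 180, 180, 180, 185, 135, 50, 65, 73, 72, 70, 59, 56, 69, 72, 72, 74, 66, 56, 51, 53, 49, 83, 101] [152, 151, 152, 152, 153, 155, 141, 116, 107, 107, 110, 121, 158, 174, 173, 172, 172, 173, 173, 173, 175, 164, 117, 72, 71, 67, 67, 66, 57, 58, 66, 67, 67, 66, 62, 54, 53, 52, 57, 85]
```

View pics/w7c.png

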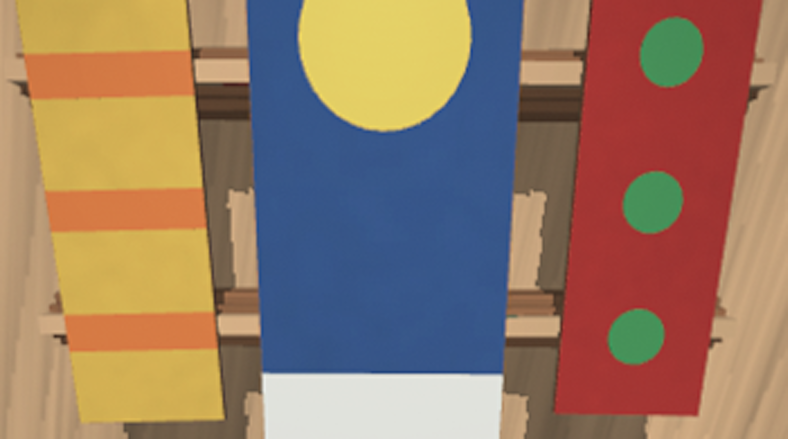

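```bash
python3 - <<'E'
from meas import *
s=snap("wrist")
o=manip.get_obs(); T=R.from_euler('xyz',o['ee_rot']).as_matrix()
tool=lambda p:(T.T@(p-np.array(o['position'])))[:2].round(1)
for u,v in [(195,164),(325,165),(188,51.2),(330,52),(260,165),(259.4,52)]: print(tool(ray(s,u,v,45)))
print('disc/end: end of blue', tool(ray(s,255,255,151)))
go(579.2,83.7,80,100.3)
E
```

```text
[ 30.6 -56.9]
[29.5 69.4]
[130.5 -57.6]
[129.9  67.3]
[29.6  6.2]
[129.9   5.2]
disc/end: end of blue [-10.7   1.2]
shift m [0.0012 0.0025 0.0502] spin -0.0003 now [576.9  82.  130.2] yaw 100.28 t 10.45 F [-0.43 -0.13 -0.56] op 62.9 q6 -0.23
```

The wrist measurement agrees: the bearers' midline is at tool x ≈ 80 (panel centre 79), and the gap centre is at tool y ≈ +3.3 (panel +1.2). I'll correct by (+1, +2.5) mm and lower in stages.

servo_tool --moves '[0.055,0.001,0.0025,0.005,0,0.055,0.001,0.0025,0.015,0,0.055,0.001,0.0025,0.03,0,0.055,0.001,0.0025,0.045,0,0.055,0.001,0.0025,0.06,0,0.055,0.001,0.0025,0.075,0,0.055,0.001,0.0025,0.087,0,0.055,0.001,0.0025,0.094,0,0.055,0.001,0.0025,0.097,0,0.055,0.001,0.0025,0.097,0,0.055,0.001,0.0025,0.097,0]'

```text
clock: 11.55
position: [579.8, 83.5, 33.9]
ee_rot: [3.139, -0.0, 1.75]
ft_force: [-0.1, -0.2, 0.1]
opening: 63.1
```

```bash
python3 - <<'E'
from meas import *
s=snap("wrist"); save(s,'w8.png'); go(579.2,83.7,27.4,100.3)
E
```

```text
shift m [ 0.0003 -0.0006  0.0066] spin -0.0002 now [579.9  83.5  34. ] yaw 100.29 t 11.6 F [-0.01  0.29 -0.3 ] op 63.0 q6 -0.23
```

View pics/w8.png

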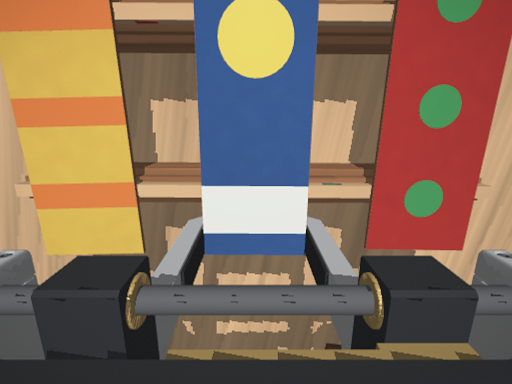

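The panel is centred between its neighbours: yellow edge at u=138 and red edge at u=370 on row 190, with the blue panel's middle at 255. Now lowering the last few millimetres.

servo_tool --moves '[0.055,0,0,0.001,0,0.055,0,0,0.002,0,0.055,0,0,0.003,0,0.055,0,0,0.004,0,0.055,0,0,0.005,0,0.055,0,0,0.0055,0,0.055,0,0,0.0055,0]'

```text
clock: 12.3
position: [579.8, 83.5, 28.3]
ee_rot: [3.14, -0.0, 1.75]
ft_force: [-0.6, -0.1, 0.1]
opening: 63.8
```

servo_tool --moves '[0.055,0,0,0.0005,0,0.055,0,0,0.001,0,0.055,0,0,0.0015,0,0.055,0,0,0.0015,0]'

```text
clock: 12.7
position: [579.9, 83.5, 27.1]
ee_rot: [3.139, 0.0, 1.75]
ft_force: [-1.5, -0.4, 3.3]
opening: 63.0
```

```bash
python3 - <<'E'
from meas import *
s=snap("wrist"); save(s,'w9.png'); go(579.2,83.7,27.4,100.3)
for v in (30,60,100,140,170,240):
    d=s['range_z'][v-2:v+3,245:256].mean(); a=s['W'][:3,:3]@(np.array([(250-s['cx'])/s['f'],-(v-s['cy'])/s['f'],-1])*d)+s['W'][:3,3]; print(v,np.round(a,1))
for v,u in ((140,60),(90,60),(140,430)):
    d=s['range_z'][v-2:v+3,u-3:u+4].mean(); a=s['W'][:3,:3]@(np.array([(u-s['cx'])/s['f'],-(v-s['cy'])/s['f'],-1])*d)+s['W'][:3,3]; print('nb',np.round(a,1))
t=snap("scene"); cv2.imwrite('pics/s9.png',cv2.resize(t['img'][130:260,180:330,::-1],None,fx=4.5,fy=4.5,interpolation=cv2.INTER_CUBIC))
E
```

```text
shift m [ 0.0003 -0.0007 -0.0003] spin -0.0002 now [579.9  83.5  27.1] yaw 100.29 t 12.75 F [-1.43 -0.13  2.81] op 63.4 q6 -0.23
30 [557.8 197.5  54.7]
60 [560.  184.6  51.5]
100 [563.4 165.2  50.7]
140 [567.2 144.1  50.2]
170 [570.2 127.2  49.9]
240 [577.9  83.2  48.6]
nb [461.6 124.9  49.5]
nb [461.5 152.   49.5]
nb [667.5 162.2  49.4]
```

View pics/s9.png

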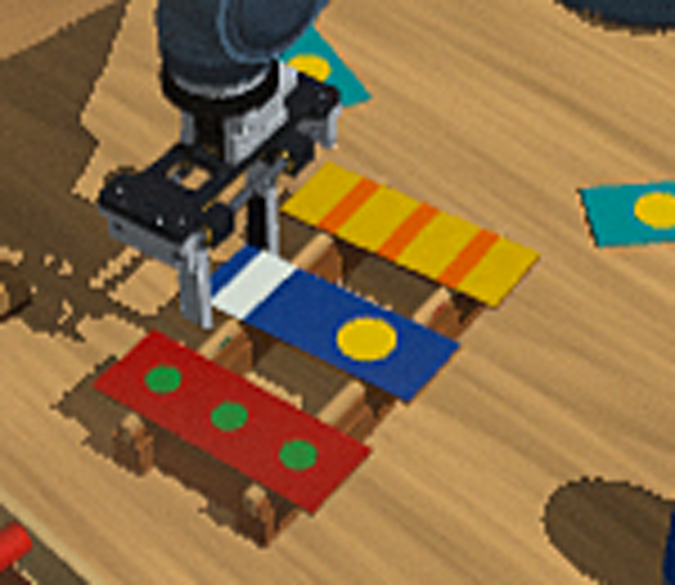

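The panel is in contact with both bearers (Fz ≈ 3 N) and its top is level with the neighbours. I'll ease up 0.7 mm, open slowly and lift away.

servo_tool --moves '[0.055,0,0,-0.0007,0,0.055,0,0,-0.0007,0,0.065,0,0,-0.0007,0,0.068,0,0,-0.0007,0,0.072,0,0,-0.0007,0,0.078,0,0,-0.0007,0,0.078,0,0,-0.0007,0,0.078,0,0,-0.0007,0]'

```text
clock: 13.6
position: [580.0, 83.5, 27.8]
ee_rot: [3.139, 0.0, 1.75]
ft_force: [-0.1, 0.2, -0.9]
opening: 77.8
```

```bash
python3 - <<'E'
from meas import *
s=snap("wrist"); save(s,'w10.png'); go(579.2,83.7,127.4,100.3)
E
```

```text
shift m [ 0.0003 -0.0004 -0.0996] spin -0.0002 now [579.9  83.5  27.8] yaw 100.29 t 13.65 F [-0.26 -0.32  0.49] op 78.2 q6 -0.23
```

View pics/w10.png

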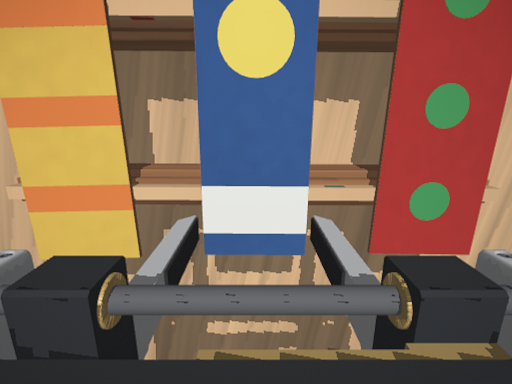

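Released, with clearance on both sides (panel edges at u=204 and 306, fingers at about 196 and 314). Lifting straight up, then backing off to the right.

servo_tool --moves '[0.078,0,0,-0.005,0,0.078,0,0,-0.015,0,0.078,0,0,-0.03,0,0.078,0,0,-0.05,0,0.078,0,0,-0.08,0,0.078,0,0,-0.12,0,0.078,-0.03,0,-0.15,0,0.078,-0.07,0,-0.16,0,0.078,-0.12,0,-0.16,0,0.078,-0.17,0,-0.16,0,0.078,-0.2,0,-0.16,0,0.078,-0.2,0,-0.16,0,0.078,-0.2,0,-0.16,0]'

```text
clock: 14.95
position: [615.4, -113.6, 188.9]
ee_rot: [3.138, 0.0, 1.749]
ft_force: [0.1, -0.4, -0.2]
opening: 78.2
```

```bash
python3 - <<'E'
from meas import *
go(0,0,0,100)
t=snap("top"); s=snap("scene"); save(t,'t11.png'); save(s,'s11.png')
cv2.imwrite('pics/t11c.png',cv2.resize(t['img'][90:280,180:400,::-1],None,fx=3.5,fy=3.1,interpolation=cv2.INTER_CUBIC))
for n,S,ry,rr,rb in [('top',t,(212,182,285,222),(200,110,270,155),(205,150,285,195)),('scene',s,(235,160,305,203),(195,195,270,250),(215,175,290,230))]:
    y=mask(S,(8,170,100),(35,255,255),ry)
    r=mask(S,(0,150,60),(6,255,255),rr)|mask(S,(172,150,60),(180,255,255),rr)
    b=mask(S,(105,100,40),(130,255,255),rb)|mask(S,(0,0,170),(180,50,255),rb)
    f=lambda m:cv2.morphologyEx(m,cv2.MORPH_OPEN,np.ones((3,3)))
    A=rect(S,f(y),48);B=rect(S,f(r),48); C=rect(S,f(cv2.morphologyEx(b,cv2.MORPH_CLOSE,np.ones((5,5)))),48)
    show(n+' yel',A); show(n+' red',B); show(n+' blue',C)
E
```

```text
shift m [ 0.221  -0.5861  0.1869] spin 0.0039 now [ 615.4 -113.6  188.9] yaw 100.22 t 14.95 F [ 0.12 -0.42 -0.21] op 78.2 q6 -0.54
top yel c [457.7 140. ] size [ 66.  179.6] long dir from +y toward -x deg 11.79
top red c [666.9 180.2] size [ 63.6 180.4] long dir from +y toward -x deg 8.96
top blue c [563.  161.4] size [ 63.7 177.8] long dir from +y toward -x deg 9.80
scene yel c [459.4 142.2] size [ 65.5 180.6] long dir from +y toward -x deg 11.92
scene red c [669.3 182.2] size [ 63.6 179.8] long dir from +y toward -x deg 9.33
scene blue c [565.1 162.6] size [ 63.5 178.9] long dir from +y toward -x deg 9.97
```

View pics/t11c.png

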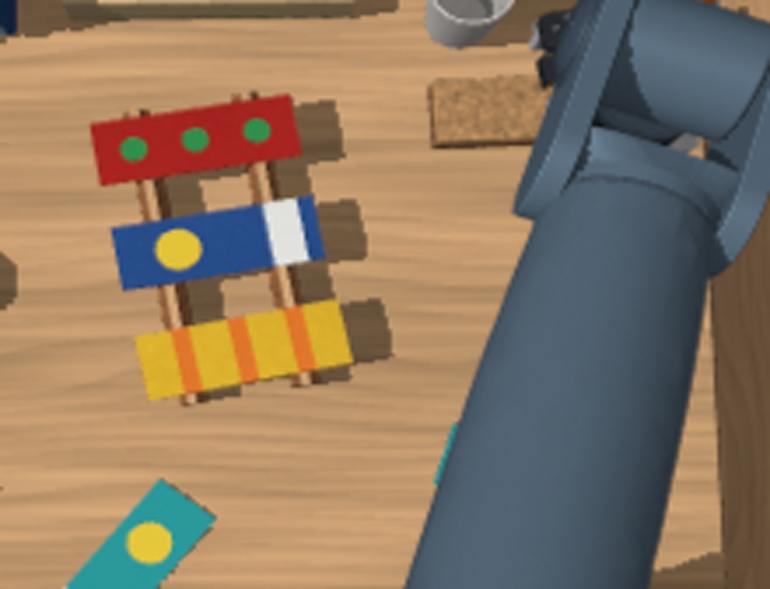

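View pics/s11.png

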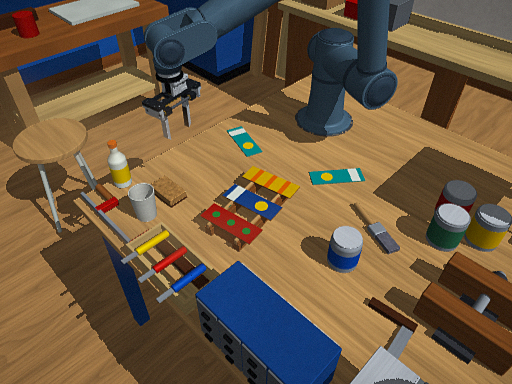

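Both views show the blue panel lying face up across both bearers, within about 1.5 mm of the measured mid-point. The neighbours are unmoved and the robot is clear. Handing in.

```bash
python3 -c "
from h import *
print(manip.job_done())"
```

```text
the job is handed in; nothing more can be done
None
```

The blue panel is on the varnishing stand, face up and released across both bearers. I handed the job in at about 15 s; no verdict is reported.

**What I did:** I gripped the panel lightly across its width on the bench and slid it 145 mm to the open edge, leaving about 60 mm overhanging. I regripped the overhanging end at pad depth with 25 N, then lifted it level and carried it over the stand. I lowered it until it touched (about 3 N), eased up 0.7 mm, opened the jaws and backed away.

**Last checks:**
- **Position:** the top camera puts the blue panel's centre at (563.0, 161.4) mm and the scene camera at (565.1, 162.6). Each is within about 1.5 mm of the mid-point between the yellow and red panels that the same camera gives.
- **Squareness:** its angle is about 9.9°. My stand estimates run from 9.4° to 11°, so it is square within about 1.5°.
- **Neighbours:** the yellow and red panels measure within 0.5 mm of where they were. The other things on the bench look unmoved in the scene view, but I did not measure them.

**Disagreements:** the cameras differ from each other by 2–4 mm in absolute position. The yellow and red panels measured about 213 mm apart instead of the stated 208, and they lie at slightly different angles (11.8° and 9.2°). All of this is well inside the tolerances.

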